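Close the rolling mill by one true turn

TASK

Close the rolls of the little blue bench rolling mill by one full turn of its screw: turn the red handwheel clockwise (seen from above). The wheel is loose on the screw and first turns idly through some play, so feel for where it begins to drive the screw, count one full turn from there, stop there without running well past it, and let go. Leave the things lying round the mill where they are.

Things in the scene. Friction and masses are not known exactly. Their poses are not given: they have to be found in the camera images.
- mill: Small bench rolling mill, fixed to the bench, its place and yaw vary. Blue frame: foot 90 (x) x 130 (y) x 12 mm, four posts, bridge 58 x 114 mm with its top 136 mm above the bench. Origin: centre of the underside, on the vertical axis of screw and handwheel; z up; the rolls lie along y.
- handwheel: Red three-spoked handwheel on the mill, axis vertical; rim centre line 100 mm across, 163 mm above the bench, bar 12 mm thick. Origin on the axis, 153 mm up; x points to the crank grip. It is loose on the screw, with 2.6 rad of idle play between two stops; 0.6 to 2.4 rad of it (unknown) is left clockwise at the start. From the stop on it drives the screw. Stays where it is left.
- grip_center (a point): Centre of the upright black crank grip on the wheel rim: 18 mm diameter, 174 to 217 mm above the bench, centre 198 mm up and 50 mm from the wheel axis. It revolves freely about its own axis, so a hand can carry it round without turning. Carrying it clockwise takes about 0.5 N in the play and about 10 N once the screw is driven.
- bench_lamp: Grey bench lamp, fixed, an obstacle for the gripper and wrist. Its long head is 94 (x) x 412 (y) x 50 mm, lying along y, centred 69 mm nearer the robot than this origin and 262 mm above the bench (238 to 288 mm); a rod of 12 mm goes up from its middle. Origin on the bench under the lamp.
- roll (a point): Centre of the steel upper roll (30 mm diameter, 76 mm long, along the mill's y, in two brass bearing blocks). 84 mm above the bench at the start; sinks 3 mm for each clockwise turn of the screw (0.477 mm a radian), and does not move while the wheel idles in its play.
- polish_jar: White jar with black lid, 54 mm diameter, 50 mm tall, left of the mill. Bystander. Origin at the centre of its underside.
- solder_tin: White round tin with yellow lid, 57 mm diameter, 28 mm tall, behind and left of the mill. Bystander. Origin at the centre of its underside.
- tweezers: Steel tweezers, 14 x 142 x 9 mm, lying in front of the mill. Bystander. Origin at the centre of the underside.
- brass_strip: Flat brass strip, 22 x 95 x 4 mm, lying behind the mill. Bystander. Origin at the centre of the underside.

How it is judged (in metres and radians):
On the way:
1. the play is taken up and the upper roll has begun to come down (0.4 mm) (height (world z) of roll below 0.0836 m), for 0.1 s.
At the end, for the whole second after the job is handed in: The upper roll stands 3 mm lower than at the start, within 0.25 mm (one turn of the screw within 30 degrees), and the handwheel is at rest (height (world z) of roll between 0.08075 and 0.08125 m and angular speed of handwheel below 0.1 rad/s); the robot touches nothing.
It fails at once if the rolls are closed by more than one and a quarter turns (3.75 mm) (height (world z) of roll below 0.08025 m).
It fails at once if the jar is moved by more than 25 mm (distance of polish_jar from where it was at the start of the episode above 0.025 m).
It fails at once if the tin is moved by more than 25 mm (distance of solder_tin from where it was at the start of the episode above 0.025 m).
It fails at once if the tweezers is moved by more than 25 mm (distance of tweezers from where it was at the start of the episode above 0.025 m).
It fails at once if the brass strip is moved by more than 25 mm (distance of brass_strip from where it was at the start of the episode above 0.025 m).
It also fails if it takes over 64 s, if anything falls off the work surface, if the arm or the gripper's body presses on something with over 40 N, if the wrist force passes 120 N, or if a joint passes its speed limit or range.

ROBOT

A 7-joint arm with a two-finger parallel gripper is mounted at the origin on a cart in front of the work surface, level with it; the furniture and walls round the work are solid. World frame = base frame: x ahead of the robot, y to its left, z up, the work surface at z = 0. Lengths are in mm, angles in rad, forces in N, time in s.
With the tool pointing down it reaches from about 400 to 900 mm from the base axis. Payload 5.6 kg.
Tool frame: the origin (TCP) lies midway between the tips of the shut fingers; the grasp point (between the pads) lies 19 mm behind it; x points along the fingers, y is the direction in which the jaws open and shut, and the axes are right-handed (so a half turn about x gives the same grasp; the last joint's range is limited). The gripper opens to 92 mm and grips with 3 to 60 N. Pads are 20 mm wide; open, the fingers measure 128 mm over their backs; the gripper's body (75 mm by 189 mm) begins 69 mm behind the grasp point.
Start: joints at [1.095, 0.468, -0.012, 1.603, 0.006, 1.071, -0.056], TCP at [272.58, -590.094, 177.392] pointing down, gripper open.
Joint ranges: [-2.53, 2.53], [-0.31, 2.02], [-1.57, 1.55], [0.28, 2.44], [-1.29, 4.43], [0.15, 1.84], [-2.92, 2.92]. Speed limits (rad/s): [2.57, 2.57, 3.14, 3.14, 3.14, 3.14, 3.14].

INTERFACE

Orientations are given as a rotation vector (axis times angle).
In Python, from cell import robot, grip, kin, viewer gives the robot as it stands. Calls block until the motion is done:
- robot.movep(position, orientation): joint-space move of the TCP to a pose.
- robot.servo_line(position, feed=150, rotation=None): straight line of the TCP; rotation=None keeps the orientation; feed is the mean speed in mm/s.
- robot.goto_joints(angles): joint-space move.
- grip(opening, newtons=None): opening from 0.0 (shut) to 1.0 (fully open); newtons is the grip in N (None keeps the last); returns when the fingers have stopped.
- robot.hold(seconds).
- kin.ik(position, orientation): joint angles nearest the present ones, or None.
- robot.observe(): the state.
- viewer.read_camera(name): name is "scene" or "top" or "wrist"; returns the picture (480x640x3 uint8, red, green, blue); there is no depth.
- viewer.camera_info(name): a dict with "camera_matrix" (3x3 intrinsics, pixels), "R" (3x3) and "t" (3): a world point X has camera coordinates R X + t. Camera axes: x right, y down, z forward; pixel columns grow to the right and rows downward; lengths in mm; the calibration is good to about 2 mm. A picture is of the moment at which its call begins: read the wrist's pose just before it. camera_info takes no time and is no camera call; for the wrist camera it gives the pose at the moment of the call.
A pose or a line that the arm cannot do raises robot.IKError and nothing moves.
- robot.job_done(): hands the job in, once; it reports no verdict.
Trained networks look in the newest picture that a camera, given by its name, has taken for a name from the list of things; names that differ only in an ending like _2 or _b are one class to them, and where a whole thing is asked for, a point or a joint stands for the part that bears it (a point fixed in the world has none). Each returns a list of dicts, best first, with "confidence" (0 to 1); they miss things now and then, are a little off and sometimes report something else, mostly with a low value. They report only what shows in the picture. A call takes as long as a camera call.
- viewer.silhouettes(name, camera): "mask" (480x640 bool, what is visible of it).
- viewer.pinpoint(name, camera): "at" ([x, y, z] in mm, in the coordinates of the camera as it stood for that picture, good to about 4 mm: a listed point, or the origin of a listed thing).
The state is a dict: "t": time; "joints": joint angles; "joint_velocities": joint speeds; "joint_torque": joint torques, N m; "tcp_pos": TCP position; "tcp_rot": TCP orientation; "contact_force": force on the tool from outside, world axes, zero at the start; "wrist_torque": the same for the moment, N m; "grip_width": opening from 0.0 (shut) to 1.0 (fully open).
Only numpy, scipy, OpenCV 4.12 (cv2) and the standard library are available. Lean on these libraries where they do the work, as an engineer would, in place of code of your own. Each camera call takes 0.05 s, during which the arm holds its last target. There are 200 camera calls.

## Working session

There is one attempt and no reset: what is moved stays moved. The work goes in short steps, each a Python script; the robot and the scene stay as the last script left them, time stands still between calls to the robot, and variables do not carry over. Pictures are saved under pics/ and viewed, about 8 in all and at most 12, crops included, and the job is handed in when it is done.

```bash
mkdir -p pics; ls; cat > h.py <<'E'
import numpy as np, cv2
from cell import robot, grip, kin, viewer
def world(cam,p):
    i=viewer.camera_info(cam); return np.array(i["R"]).T@(np.array(p)-np.array(i["t"]))
E
python3 - <<'E'
from h import *
np.set_printoptions(precision=1,suppress=True)
ims=[]
for c in ("scene","top"):
    im=viewer.read_camera(c); ims.append(im); 
    i=viewer.camera_info(c); print(c,"cam at",-np.array(i["R"]).T@np.array(i["t"]))
    for n in ("mill","handwheel","grip_center","bench_lamp","roll","polish_jar","solder_tin","tweezers","brass_strip"):
        for d in viewer.pinpoint(n,c)[:1]: print(n,round(d["confidence"],2),world(c,d["at"]))
    cv2.imwrite(f"pics/{c}.png",im[:,:,::-1])
o=robot.observe(); print(o)
E
```

```text
pics
scene cam at [-182.9 -713.7  563.2]
mill 0.71 [ 475.  -220.2   -3.5]
handwheel 0.94 [ 477.5 -223.6  148.7]
grip_center 0.71 [ 481.8 -222.1  151.5]
polish_jar 0.59 [431.7 -74.2   2.5]
solder_tin 0.59 [536.7 -58.7  -2.1]
tweezers 0.72 [ 361.1 -183.     1.1]
top cam at [ 293.5 -102.5 1207.1]
mill 0.91 [ 477.4 -225.1    1.2]
handwheel 0.66 [ 475.7 -220.1  153.5]
grip_center 0.53 [ 510.4 -264.5  196.6]
polish_jar 0.79 [433.5 -76.8   0.1]
solder_tin 0.64 [540.9 -57.7  -4.4]
tweezers 0.44 [ 359.6 -183.1   -3.4]
brass_strip 0.7 [ 585.1 -169.    -1.7]
{'t': 1.0, 'joints': array([ 1.1,  0.5, -0. ,  1.6,  0. ,  1.1, -0.1]), 'joint_velocities': array([-0., -0., -0.,  0.,  0.,  0.,  0.]), 'joint_torque': array([  0. , -52. ,  -0. , -24.4,  -0.1,   0. ,   0. ]), 'tcp_pos': array([ 272.6, -590.1,  177.4]), 'tcp_rot': array([ 2. ,  0.4, -2. ]), 'contact_force': array([-0.1, -0.2, -0.2]), 'wrist_torque': array([-0., -0.,  0.]), 'grip_width': 0.9993572985322816}
```

View pics/scene.png

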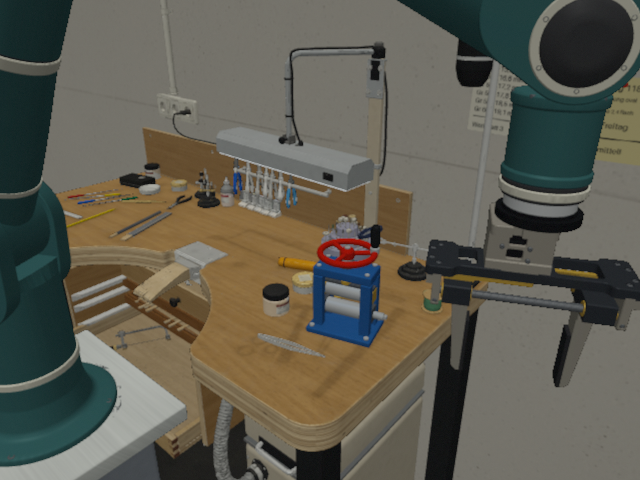

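View pics/top.png

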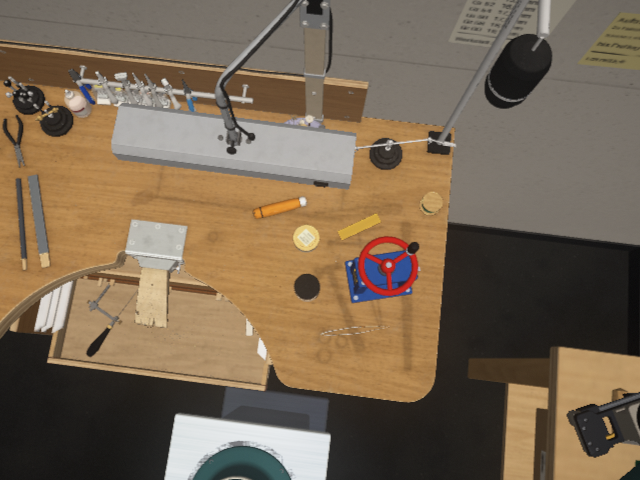

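Grip shows at about (412,248) in the top view and wheel centre at about (388,266), which agrees with pinpoint in the top camera. The scene camera's grip estimate is off. The lamp's near right corner is at about (350,187). Next I'll check the lamp's clearance and the IK, then go above the grip.

```bash
cat >> h.py <<'E'
from scipy.spatial.transform import Rotation as Ro
def rot(s,yaw=0):
    x=np.array([0,0,-1.]); y=s*np.array([-np.sin(yaw),np.cos(yaw),0]); return Ro.from_matrix(np.c_[x,y,np.cross(x,y)]).as_rotvec()
def ray(cam,u,v,z):
    i=viewer.camera_info(cam); R=np.array(i["R"]); c=-R.T@np.array(i["t"]); d=R.T@np.linalg.solve(i["camera_matrix"],[u,v,1]); return c+d*(z-c[2])/d[2]
E
python3 - <<'E'
from h import *
np.set_printoptions(precision=2,suppress=True)
for u,v,z in [(350,187,238),(355,132,288),(353,150,288),(113,155,238),(412,245,217),(388,266,163)]: print(u,v,ray("top",u,v,z))
for s in (1,-1):
    for a in range(0,360,60):
        p=[476+50*np.cos(np.radians(a)),-222+50*np.sin(np.radians(a)),182]
        print(s,a,kin.ik(p,rot(s)))
o=robot.observe(); 
robot.servo_line(o["tcp_pos"]+[0,0,130],feed=200)
ok=kin.ik([500,-262,300],rot(1)); ok2=kin.ik([500,-262,300],rot(-1))
s=1 if abs(ok[6])<abs(ok2[6]) else -1
robot.movep([500,-262,300],rot(s)); print(s,robot.observe()["t"],robot.observe()["joints"])
im=viewer.read_camera("wrist"); cv2.imwrite("pics/w1.png",im[:,:,::-1])
for n in ("handwheel","grip_center","mill"):
    for d in viewer.pinpoint(n,"wrist")[:2]: print(n,round(d["confidence"],2),world("wrist",d["at"]))
E
```

```text
350 187 [ 595.37 -133.15  238.  ]
355 132 [ 678.32 -129.17  288.  ]
353 150 [ 645.54 -129.36  288.  ]
113 155 [601.74 294.42 238.  ]
412 245 [ 509.46 -254.42  217.  ]
388 266 [ 476.23 -222.18  163.  ]
1 0 [ 0.87  0.42 -0.68  1.76  0.3   1.06  1.66]
1 60 [ 0.85  0.36 -0.7   1.85  0.26  1.03  1.62]
1 120 [ 0.92  0.26 -0.7   1.96  0.2   0.99  1.69]
1 180 [ 1.01  0.25 -0.68  1.97  0.19  0.99  1.81]
1 240 [ 1.02  0.33 -0.67  1.87  0.24  1.02  1.83]
1 300 [ 0.95  0.41 -0.67  1.77  0.29  1.06  1.75]
-1 0 [ 0.44  0.34 -0.12  1.79  0.05  1.02 -1.27]
-1 60 [ 0.42  0.27 -0.17  1.88  0.05  0.99 -1.34]
-1 120 [ 0.47  0.19 -0.18  1.98  0.04  0.97 -1.3 ]
-1 180 [ 0.53  0.18 -0.14  1.99  0.03  0.97 -1.19]
-1 240 [ 0.54  0.25 -0.09  1.9   0.03  0.99 -1.13]
-1 300 [ 0.5   0.33 -0.08  1.8   0.03  1.01 -1.17]
-1 3.2833 [ 0.56  0.23 -0.16  1.66  0.04  1.26 -1.18]
handwheel 0.92 [ 479.53 -220.65  153.57]
grip_center 0.81 [ 509.09 -258.25  198.34]
mill 0.58 [ 477.43 -221.68    3.62]
mill 0.36 [ 584.46 -165.45    2.48]
```

View pics/w1.png

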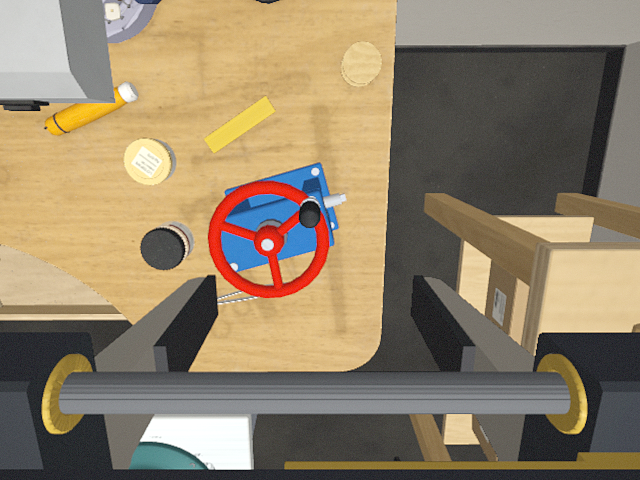

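The wrist view shows the grip at (311,212) and the hub at (268,243). That matches the estimates: centre about (477.5,-221.5), grip about (509.5,-258). I'll check the camera's clearance to the lamp, then grasp.

```bash
python3 - <<'E'
from h import *
np.set_printoptions(precision=2,suppress=True)
i=viewer.camera_info("wrist"); print("wristcam rel tcp",-np.array(i["R"]).T@np.array(i["t"])-robot.observe()["tcp_pos"])
C=np.array([477.5,-221.5]); a=np.arctan2(-258+221.5,509.5-477.5); p=C+50*np.array([np.cos(a),np.sin(a)])
print("angle",np.degrees(a),p)
robot.servo_line([*p,290],feed=150); robot.servo_line([*p,182],feed=90)
print(robot.observe()["contact_force"])
grip(0.0,30)
o=robot.observe(); print(o["t"],o["tcp_pos"],o["contact_force"],o["grip_width"]*92)
E
```

```text
wristcam rel tcp [ 73.05  -0.04 208.08]
angle -48.758555685472 [ 510.46 -259.1 ]
[ 0.09 -0.09 -0.35]
6.4333 [ 510.47 -259.05  181.99] [ 1.38  0.98 -0.03] 0.4402263651444127
```

The fingers report fully shut, so the grip isn't between them. I'll look.

```bash
python3 - <<'E'
from h import *
np.set_printoptions(precision=2,suppress=True)
robot.hold(0.3); o=robot.observe(); print(o["contact_force"],o["grip_width"])
im=viewer.read_camera("wrist"); cv2.imwrite("pics/w2.png",im[:,:,::-1])
for n in ("handwheel","grip_center"):
    for d in viewer.pinpoint(n,"wrist")[:2]: print(n,round(d["confidence"],2),world("wrist",d["at"]))
E
```

```text
[ 0.45 -1.   -0.7 ] 0.006435926063759264
handwheel 0.64 [ 477.64 -221.51  154.08]
grip_center 0.66 [ 506.7  -257.51  199.35]
```

View pics/w2.png

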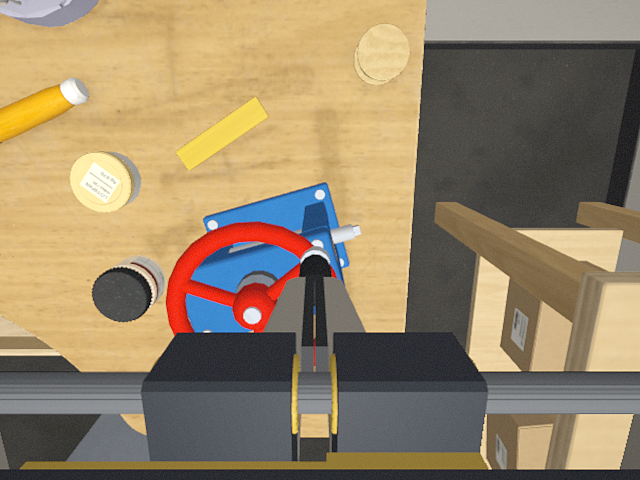

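```bash
python3 - <<'E'
from h import *
np.set_printoptions(precision=1,suppress=True)
im=cv2.imread("pics/w2.png"); cv2.imwrite("pics/w2z.png",cv2.resize(im[190:370,200:430],None,fx=3,fy=3,interpolation=cv2.INTER_CUBIC))
for z in (174,190,205,217): print(z,ray("wrist",315,265,z),ray("wrist",313,252,z))
i=viewer.camera_info("wrist"); o=robot.observe()
for p in (o["tcp_pos"],o["tcp_pos"]+[10,0,0],o["tcp_pos"]+[10,0,19],[510,-258.5,217]):
    q=np.array(i["camera_matrix"])@(np.array(i["R"])@p+i["t"]); print(p,q[:2]/q[2])
E
```

```text
174 [ 508.9 -259.5  174. ] [ 516.9 -258.4  174. ]
190 [ 514.5 -259.5  190. ] [ 521.9 -258.4  190. ]
205 [ 519.6 -259.5  205. ] [ 526.5 -258.5  205. ]
217 [ 523.8 -259.4  217. ] [ 530.2 -258.5  217. ]
[ 510.5 -259.1  182. ] [314.2 267.1]
[ 520.5 -259.1  182. ] [314.2 250.1]
[ 520.5 -259.1  201. ] [314.2 260.9]
[510, -258.5, 217] [313.  292.2]
```

View pics/w2z.png

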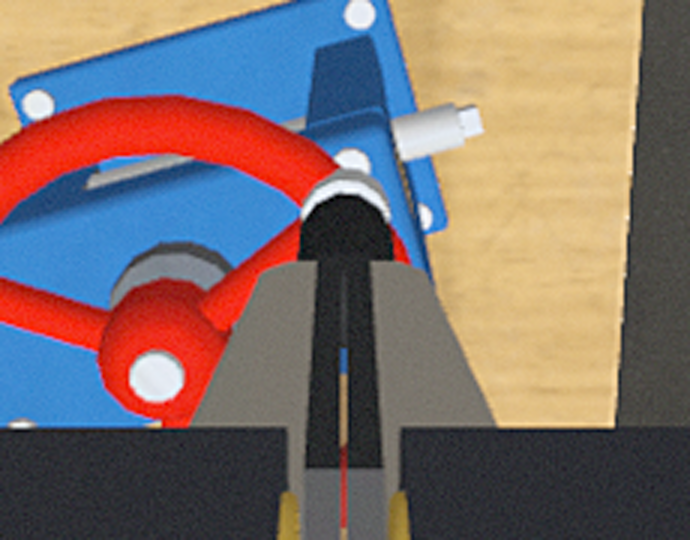

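```bash
python3 - <<'E'
from h import *
np.set_printoptions(precision=2,suppress=True)
i=viewer.camera_info("wrist"); K=np.array(i["camera_matrix"]); R=np.array(i["R"]); t=np.array(i["t"]); o=robot.observe()
print(K[0,0],R,o["tcp_pos"],Ro.from_rotvec(o["tcp_rot"]).as_matrix())
def pr(p): q=K@(R@p+t); return q[:2]/q[2]
T=o["tcp_pos"]
print("open tip inner corners at TCP z:",pr(T+[10,46,0]),pr(T+[10,-46,0]),pr(T+[-10,46,0]))
for dz in (20,40,60): print(dz,pr(T+[10,46,dz]),pr(T+[10,-46,dz]))
E
python3 -c "
import cv2
im=cv2.imread('pics/w1.png'); cv2.imwrite('pics/w1z.png',cv2.resize(im[180:400,140:480],None,fx=2,fy=2))"
```

```text
388.47891443049195 [[ 0.   -1.   -0.  ]
 [-0.97 -0.    0.26]
 [-0.26  0.   -0.97]] [ 510.48 -259.07  182.02] [[ 0.  0. -1.]
 [ 0. -1. -0.]
 [-1. -0. -0.]]
open tip inner corners at TCP z: [231.97 250.13] [396.43 250.16] [233.9  283.56]
20 [223.96 261.5 ] [404.45 261.53]
40 [214.22 275.33] [414.2  275.37]
60 [202.12 292.51] [426.32 292.55]
```

View pics/w1z.png

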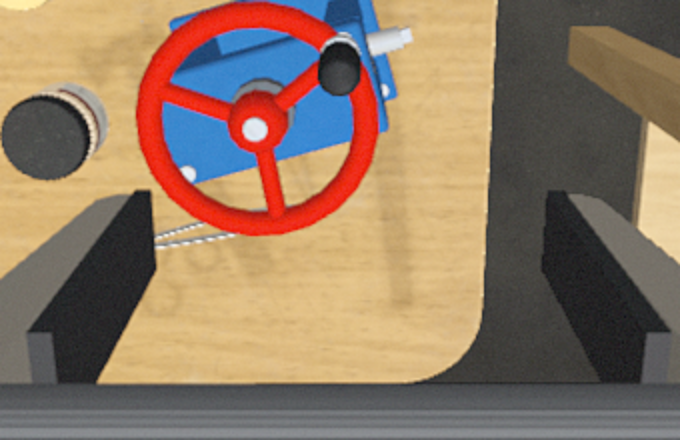

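The open fingertips project 40 mm above the reported TCP: tip corners at (215,275) and (414,275). The closed fingers therefore shut just above the grip, with real tips at about z=222 and the grip top at 217. I'll treat the TCP as 40 mm beyond the real tips and go down in small steps, checking force.

```bash
python3 - <<'E'
from h import *
np.set_printoptions(precision=2,suppress=True)
robot.servo_line([510,-258.5,192],feed=80); grip(1.0)
f0=robot.observe()["contact_force"]
for z in (182,176,170,164,158,152,147,143):
    robot.servo_line([510,-258.5,z],feed=60)
    f=robot.observe()["contact_force"]-f0
    if np.linalg.norm(f)>4: print("contact",z,f); break
else:
    grip(0.0,30)
o=robot.observe(); print(o["t"],o["tcp_pos"],o["contact_force"],o["wrist_torque"],o["grip_width"]*92)
im=viewer.read_camera("wrist"); cv2.imwrite("pics/w3.png",im[:,:,::-1])
E
```

```text
11.7167 [ 510.12 -258.69  143.06] [ 0.57 -0.64 -0.1 ] [-0.2 -0.1 -0. ] 17.14776610729492
```

View pics/w3.png

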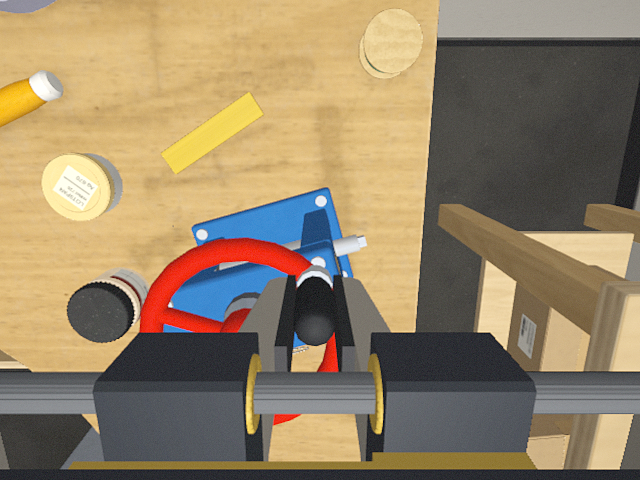

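Now it's held: width 17.1 mm, with the grip between the pads at about (316,310). Next I carry it clockwise in 6° steps until the tangential force jumps.

```bash
cat >> h.py <<'E'
C=np.array([477.5,-221.5])
def go(deg,feed=40,f0=0):
    a=np.radians(deg); u=np.array([np.cos(a),np.sin(a)]); tg=np.array([u[1],-u[0]])
    robot.servo_line([*(C+50*u),143],feed=feed)
    o=robot.observe(); f=(o["contact_force"]-f0)[:2]; q=o["tcp_pos"][:2]-C
    return o["t"],np.degrees(np.arctan2(q[1],q[0])),f@tg,f@u
E
python3 - <<'E'
from h import *
a0=-48.8; n=0
for k in range(1,26):
    t,a,ft,fr=go(a0-6*k); print(f"{a0-6*k:.1f} {t:.2f} a={a:.1f} ft={ft:.1f} fr={fr:.1f}")
    n=n+1 if ft<-4 else 0
    if n==3 or abs(ft)>30 or abs(fr)>25: break
print(robot.observe()["grip_width"]*92)
E
```

```text
-54.8 12.05 a=-55.5 ft=0.3 fr=-1.6
-60.8 12.33 a=-61.4 ft=0.2 fr=-1.9
-66.8 12.62 a=-67.4 ft=-0.1 fr=-2.2
-72.8 12.90 a=-73.3 ft=0.5 fr=-2.4
-78.8 13.18 a=-79.3 ft=1.1 fr=-2.5
-84.8 13.47 a=-85.2 ft=0.5 fr=-2.4
-90.8 13.75 a=-91.2 ft=0.9 fr=-2.3
-96.8 14.03 a=-97.2 ft=0.2 fr=-2.1
-102.8 14.32 a=-103.2 ft=0.5 fr=-2.5
-108.8 14.60 a=-109.1 ft=0.5 fr=-1.8
-114.8 14.88 a=-115.1 ft=1.3 fr=-1.9
-120.8 15.17 a=-121.1 ft=0.6 fr=-1.8
-126.8 15.45 a=-127.2 ft=0.5 fr=-0.6
-132.8 15.73 a=-133.1 ft=0.3 fr=0.3
-138.8 16.02 a=-135.8 ft=-6.3 fr=-2.2
-144.8 16.30 a=-141.1 ft=-8.3 fr=-0.8
-150.8 16.58 a=-147.0 ft=-8.6 fr=-1.1
17.111959280826962
```

The stop is at about -135° actual, where force steps from 0 to -8.5 N. The target is -495° actual. The arm lags about 4° under load, so I'll use the measured angle.

```bash
python3 - <<'E'
from h import *
c=-150.8; i=0
while True:
    c-=8; t,a,ft,fr=go(c,45)
    a-=360*round((a-c)/360); i+=1
    if i%4==0: print(f"{c:.1f} {t:.2f} a={a:.1f} ft={ft:.1f} fr={fr:.1f} w={robot.observe()['grip_width']*92:.1f}")
    if a<-484 or abs(fr)>25 or ft<-25: break
print(c,t,a,ft,fr)
d=a+495
if 0<d<20: c-=d; print(c,go(c,20))
im=viewer.read_camera("wrist"); cv2.imwrite("pics/w4.png",im[:,:,::-1])
for n in ("handwheel","grip_center"):
    for d in viewer.pinpoint(n,"wrist")[:1]: print(n,round(d["confidence"],2),world("wrist",d["at"]))
im=viewer.read_camera("top")
for n in ("handwheel","grip_center","roll"):
    for d in viewer.pinpoint(n,"top")[:1]: print(n,round(d["confidence"],2),world("top",d["at"]))
E
```

```text
-182.8 17.82 a=-178.8 ft=-8.4 fr=-0.7 w=17.0
-214.8 19.05 a=-210.5 ft=-7.7 fr=-0.5 w=16.5
-246.8 20.28 a=-242.5 ft=-8.2 fr=1.5 w=17.5
-278.8 21.52 a=-274.8 ft=-8.6 fr=1.1 w=17.6
-310.8 22.75 a=-306.7 ft=-8.5 fr=-0.9 w=17.1
-342.8 23.98 a=-338.2 ft=-8.1 fr=-1.6 w=17.0
-374.8 25.22 a=-369.6 ft=-7.3 fr=-1.2 w=17.0
-406.8 26.45 a=-401.6 ft=-8.8 fr=-1.4 w=17.5
-438.8 27.68 a=-434.4 ft=-8.5 fr=-0.2 w=17.2
-470.8 28.92 a=-467.1 ft=-8.3 fr=-0.6 w=17.0
-494.8 29.8417 -491.16336486719246 -7.235949070351188 -0.8430346398769475
-498.63663513280756 (30.1583, np.float64(-134.47415461592442), np.float64(-8.470891117384589), np.float64(0.04547005308638928))
handwheel 0.83 [ 477.6744721  -222.02871739  153.10097356]
grip_center 0.89 [ 440.71790207 -258.31956299  198.92926194]
handwheel 0.73 [ 473.9592384  -217.96387058  154.13076637]
grip_center 0.34 [544.07225666 -55.57078737  -3.9534871 ]
```

View pics/w4.png

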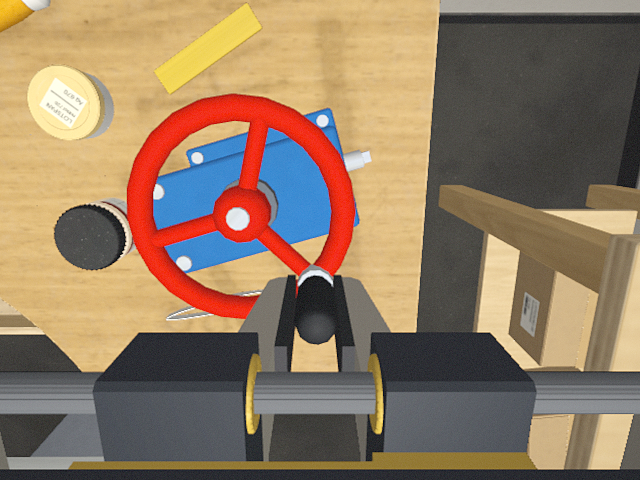

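The grip sits mid-pads, and vision puts it at -135.5°, which agrees with the arm. I'll relax the spring load, release, rise straight up and check.

```bash
python3 - <<'E'
from h import *
print(go(-494.8,20)); grip(1.0); p=robot.observe()["tcp_pos"]
robot.servo_line([p[0],p[1],215],feed=60); robot.servo_line([p[0]-10,p[1],300],feed=120); robot.hold(0.5)
im=viewer.read_camera("wrist"); cv2.imwrite("pics/w5.png",im[:,:,::-1])
for n in ("handwheel","grip_center"):
    for d in viewer.pinpoint(n,"wrist")[:1]: print(n,round(d["confidence"],2),world("wrist",d["at"]))
viewer.read_camera("scene")
for n in ("roll","polish_jar","solder_tin","tweezers"):
    for d in viewer.pinpoint(n,"scene")[:1]: print(n,round(d["confidence"],2),world("scene",d["at"]))
o=robot.observe(); print(o["t"],o["contact_force"])
E
```

```text
(30.825, np.float64(-134.0322276679825), np.float64(-3.356463910179118), np.float64(-0.10300238500927163))
handwheel 0.9 [ 479.36266824 -222.15961487  154.53962811]
grip_center 0.72 [ 441.97116623 -257.98019737  198.89052498]
roll 0.92 [ 477.17996226 -220.33351605   76.50602861]
polish_jar 0.79 [430.93172818 -72.7406939   -0.75275532]
solder_tin 0.77 [537.7643341  -58.20300871   1.05556487]
tweezers 0.65 [ 358.47677277 -181.33657688    1.21285801]
35.1083 [-0.17104076 -0.32249971  0.48881389]
```

View pics/w5.png

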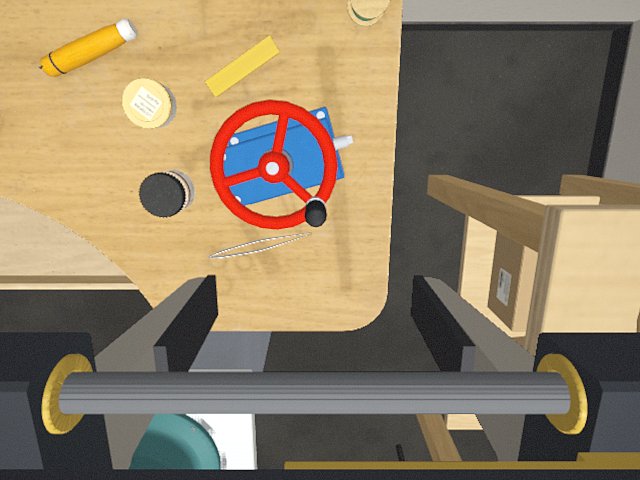

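The grip stayed at about -135° (pixel (316,212)), the bystanders haven't moved, and the hand is free.

```bash
python3 -c "
from h import *
robot.job_done(); print(robot.observe()['t'])"
```

```text
the job is handed in; nothing more can be done
the job is handed in; nothing more can be done
```

I carried the crank grip clockwise, took up the play, turned the screw one full turn from the stop, then let go and handed the job in at about 35 s. No verdict was reported.

**Turn:** The force against the hand stepped from about 0 to 8.5 N at a wheel angle of about -135°, so I took that as the stop. I went on from there to -494.5°. Seen from the wrist camera after release, the grip stood at about -135.4°, which is one full turn to within a few degrees.

**Final state:** The jar, tin and tweezers read within about 4 mm of where they started. The brass strip was only checked by eye in the last wrist picture. The arm ended about 120 mm clear of the wheel with no contact force.

**Checks that disagreed:**
- **First grasp missed:** The real fingertips are about 40 mm short of the reported TCP, so the fingers closed on nothing above the grip. I saw this in the wrist pictures, went 40 mm lower and held the grip.
- **Roll height not confirmed:** The scene camera put the roll at 76.5 mm, against 81 mm expected. That reading is only good to about 4 mm, so I did not use it. The count of one turn rests on the force step and the wheel angle.
- **Grip position in the first views:** The scene camera's first estimate of the grip was wrong. I used the top and wrist cameras instead, which agreed to within about 6 mm.

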